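# Put the barista's tools back in the rests made for them

## Robot

A 7-joint arm with a two-finger parallel gripper is mounted at the origin on a cart in front of the work surface, level with it; the furniture and walls round the work are solid. World frame = base frame: x ahead of the robot, y to its left, z up, the work surface at z = 0. Lengths are in mm, angles in rad, forces in N, time in s.
With the tool pointing down it reaches from about 400 to 925 mm from the base axis. Payload 4.1 kg.
Tool frame: the origin (TCP) lies at the very end of the fingers, on their centre line; the grasp point (between the pads) lies 19 mm behind it; x points along the fingers, y is the direction in which the jaws open and shut, and the axes are right-handed (so a half turn about x gives the same grasp; the last joint's range is limited). The gripper opens to 85 mm and grips with 20 to 120 N. Pads are 22 mm wide; open, the fingers measure 114 mm over their backs; the gripper's body (76 mm by 85 mm) begins 54 mm behind the grasp point. The pads swing forward as they close: fully open they stand 13 mm farther back than shut.
Start: joints at [1.016, 0.398, 0.045, 1.537, -0.019, 1.207, -0.051], TCP at [286.158, -583.659, 231.347] pointing down, gripper open.
Joint ranges: [-2.82, 2.82], [-0.49, 2.23], [-1.37, 1.46], [0, 2.46], [-1.36, 4.5], [0.23, 2], [-2.94, 2.94]. Speed limits (rad/s): [2.57, 2.57, 3.14, 3.14, 3.14, 3.14, 3.14].

## Interface

Orientations are given as a unit quaternion [x, y, z, w].
In Python, from station import sense, capture, sign_off gives the robot as it stands.
- The arm moves only by the tool move_arm, never from a script. Its argument "rows" is a list of rows, each an object with "travel": the shift along the tool's x, y, z in m, a list of three; "turn": the turn about the tool's x in degrees; "claw": the opening, from 0 (shut) to 1 (fully open). A call has 1 to 12 rows; each row shifts and turns the commanded pose from where the row before left it, along the tool's axes as they then stand; what a row does not reach is not made up. A row lasts 1/8 s, in which the tool goes at most 62.5 mm and 10.7 degrees, less where a joint would pass 70% of its speed; a pose out of reach is approached as far as the arm can. A call is refused whole if a number of a shift passes 0.0625 or a number of a turn 10.7, either way. A call with a gripper value outside its range is refused whole. The fingers move at their own pace and stop on an object; "newtons" is the grip in N (left out, the last holds). Time passes only in rows, so rows that do not move let the fingers close. It gives the time, the measured TCP pose, the force and the opening at its end, in the units of the state.
- sense(): the state, without advancing time (a new reading comes with each control period).
- capture(name): name is "scene" or "top" or "wrist"; returns a dict with "image" (420x560x3 uint8, red, green, blue), "vertical_fov" (degrees; the focal length in pixels is half the picture's height over the tangent of half this angle, whatever the lens; pixels are square), "cx", "cy" (the principal point, pixels), "extrinsics" (4x4, takes a point from camera to world coordinates); the wrist camera has in their place "tool_from_camera" (4x4, takes a point from camera to tool coordinates, whose origin is the TCP and whose axes are the tool frame's). Camera axes: x right, y up, looking along -z (the intrinsics and any distortion apply to the point x, -y, -z); pixel columns grow to the right and rows downward; lengths in mm; the calibration is good to about 2 mm. A picture is of the moment at which its call begins: read the wrist's pose just before it. There is no depth.
- sign_off(): hands the job in, once; it reports no verdict.
The state is a dict: "time_s": time; "joint_positions": joint angles; "dq": joint speeds; "tau": joint torques, N m; "tcp_pos": TCP position; "tcp_rot": TCP orientation; "contact_force": force on the tool from outside, world axes, zero at the start; "wrist_torque": the same for the moment, N m; "finger_gap": opening from 0.0 (shut) to 1.0 (fully open).
Only numpy, scipy, OpenCV 4.12 (cv2) and the standard library are available. Lean on these libraries where they do the work, as an engineer would, in place of code of your own. Each camera call takes 0.05 s, during which the arm holds its last target. There are 200 camera calls.

## Task

Tidy the espresso bench for the next shift: stand the tamper, the dosing cup and the double-ended measure each in the round wooden rest whose well is made to its size (the widest well for the widest foot, the narrowest for the narrowest), and lay the brush on the long wooden rest, down in both notches and centred. Leave every tool fully home, standing as upright as it does now, and let go of, and do not shift or knock over the white and the yellow cup that stand among them.

Things in the scene. Friction and masses are not known exactly. Their poses are not given: they have to be found in the camera images.
- tamper: Loose. Espresso tamper standing on its base, 97 mm tall, 0.38 kg: round steel base 55 mm across and 22 mm high, above a 22 mm neck a black handle about 29 mm across from 30 to 97 mm height. Origin: centre of the underside; z up along the handle.
- dosing_cup: Loose. Open steel dosing cup without a handle, 51 mm tall, 61 mm across at the rim and about 56 mm at the foot, 0.12 kg. Origin: centre of the underside; z up.
- measure: Loose. Steel double-ended measure (hourglass-shaped jigger), 85 mm tall, 45 mm across at the upper rim and no wider than that below, 0.08 kg; its solid shape for gripping is a full round body without the waist. Origin: centre of the underside; z up.
- brush: Loose. Wooden brush lying on the worktop, 211 mm long, 23 mm high, 0.05 kg. Origin: underside below the middle of its length; y runs along it towards the bristles (bristle end at y = +106 mm, handle end at y = -106 mm), x across, z up. The handle is up to 22 mm wide from y = -106 to +43 mm, the head 28 mm wide beyond. It may lie on its rest either way round.
- rest_large: Fixed. Turned dark-wood rest, round, 25 mm high, 116 mm across, with one round blind well in its middle: 74 mm wide, widening to 84 mm over its top 8 mm, 15 mm deep, with a black rubber inlay on its floor. The largest of three. Origin: centre of its underside; the well floor is 10 mm above the origin; z up.
- rest_medium: Fixed. Turned dark-wood rest, round, 25 mm high, 100 mm across, with one round blind well in its middle: 64 mm wide, widening to 74 mm over its top 8 mm, 15 mm deep, with a black rubber inlay on its floor. The middle-sized of three. Origin: centre of its underside; the well floor is 10 mm above the origin; z up.
- rest_small: Fixed. Turned dark-wood rest, round, 25 mm high, 82 mm across, with one round blind well in its middle: 54 mm wide, widening to 64 mm over its top 8 mm, 15 mm deep, with a black rubber inlay on its floor. The smallest of three. Origin: centre of its underside; the well floor is 10 mm above the origin; z up.
- rest_long: Fixed. Dark-wood brush rest: flat foot 60 x 136 mm, top 10 mm high, long side along its y; two upright cheeks, 14 mm thick, 32 mm high, stand at y = -50 and +50 mm, each with a notch at x = 0, 34 mm wide at its floor, 44 mm at the top. Notch floors (where the brush's underside comes to lie): z = 18 mm. 86 mm of finger room between the cheeks. Origin: centre of the underside; z up.
- white_cup: Loose bystander. White cup without a handle, upturned, 70 mm across, 86 mm tall, standing at the front among the tools; leave it where it is. Origin: centre of the underside.
- yellow_cup: Loose bystander. Small open yellow cup without a handle, 62 mm across, 61 mm tall, standing at the front right beside the sink; leave it where it is. Origin: centre of the underside.
There are look-alikes about, which are no part of the job. What is shaped like the rest_medium but blue is not meant.

How it is judged (in metres and radians):
At the end, for the whole second after the job is handed in: Tamper in rest_medium, dosing cup in rest_large, measure in rest_small: each within 8 mm of centre, 3 mm of floor, 0.1 rad of upright. Brush in both notches of rest_long: within 10 mm across, 20 mm along, 5 mm of the notch floor, 0.14 rad; level. All at rest; both cups within 30 mm, upright (horizontal distance between tamper and rest_medium below 0.008 m and z of tamper in the frame of rest_medium below 0.013 m and angle between each of tamper, dosing_cup, measure's own z axis and vertical below 0.1 rad and linear speed of each of tamper, dosing_cup, measure, brush below 0.02 m/s and horizontal distance between dosing_cup and rest_large below 0.008 m and z of dosing_cup in the frame of rest_large below 0.013 m and horizontal distance between measure and rest_small below 0.008 m and z of measure in the frame of rest_small below 0.013 m and x of brush in the frame of rest_long between -0.01 and 0.01 m and y of brush in the frame of rest_long between -0.02 and 0.02 m and z of brush in the frame of rest_long between 0.013 and 0.023 m and angle between the y axis of brush and the y axis of rest_long, either way round below 0.14 rad and angle between brush's own y axis and vertical between 1.44 and 1.7 rad and distance of each of white_cup, yellow_cup from where it was at the start of the episode below 0.03 m and angle between each of white_cup, yellow_cup's own z axis and vertical below 0.2 rad); the robot touches nothing.
It fails at once if the white cup was shifted by more than 30 mm or tipped (distance of white_cup from where it was at the start of the episode above 0.03 m or angle between white_cup's own z axis and vertical above 0.35 rad).
It fails at once if the yellow cup was shifted by more than 30 mm or tipped (distance of yellow_cup from where it was at the start of the episode above 0.03 m or angle between yellow_cup's own z axis and vertical above 0.35 rad).
It also fails if it takes over 96 s, if anything falls off the work surface, if the arm or the gripper's body presses on something with over 40 N, if the wrist force passes 120 N, or if a joint passes its speed limit or range.

## Working session

There is one attempt and no reset: what is moved stays moved. The work goes in short steps, Python scripts to look and compute and a tool call to move; the robot and the scene stay as the last step left them, time stands still between calls to the robot, and variables do not carry over. Pictures are saved under pics/ and viewed, about 12 in all and at most 16, crops included, and the job is handed in when it is done.

Besides the shell and the picture viewer there is one more tool, called as a command line: name --argument value ..., lists and objects as JSON in quotes. move_arm: Moves the arm, as the interface text tells. Its arguments: {"type":"object","properties":{"rows":{"type":"array","items":{"type":"object","properties":{"travel":{"type":"array","items":{"type":"number"}},"turn":{"type":"number"},"claw":{"type":"number"}}}},"newtons":{"type":"number"}},"required":["rows"]}

```bash
ls; mkdir -p pics; python3 - <<'E'
from station import sense,capture
import cv2,numpy as np
s=sense();print({k:np.round(v,3).tolist() for k,v in s.items()})
for n in ("scene","top","wrist"):
    c=capture(n);cv2.imwrite(f"pics/{n}0.png",c["image"][:,:,::-1])
    np.save(f"{n}0.npy",c,allow_pickle=True)
    print(n,{k:(np.round(v,3).tolist() if k!="image" else 0) for k,v in c.items()})
E
```

```text
pics
{'time_s': 0.0, 'joint_positions': [1.016, 0.399, 0.045, 1.538, -0.019, 1.207, -0.051], 'dq': [0.0, -0.001, -0.001, -0.001, -0.002, -0.001, 0.001], 'tau': [0.0, -47.512, 1.365, -25.422, 0.011, 0.009, -0.0], 'tcp_pos': [285.86, -583.078, 230.259], 'tcp_rot': [-0.689, -0.16, 0.689, -0.159], 'contact_force': [0.106, 0.574, -0.436], 'wrist_torque': [0.055, -0.02, -0.022], 'finger_gap': 1.002}
scene {'image': 0, 'vertical_fov': 51.903, 'cx': 285.705, 'cy': 214.169, 'extrinsics': [[-0.809, 0.453, -0.375, 15.479], [-0.588, -0.628, 0.509, 807.606], [-0.005, 0.632, 0.775, 1100.013], [0.0, 0.0, 0.0, 1.0]]}
top {'image': 0, 'vertical_fov': 53.533, 'cx': 283.253, 'cy': 205.144, 'extrinsics': [[0.018, 0.988, -0.151, 309.637], [-1.0, 0.018, -0.002, 114.241], [0.001, 0.151, 0.989, 1644.107], [0.0, 0.0, 0.0, 1.0]]}
wrist {'image': 0, 'vertical_fov': 61.604, 'cx': 280.497, 'cy': 212.002, 'tool_from_camera': [[0.001, 0.31, -0.951, -143.143], [1.0, -0.001, 0.001, 0.804], [-0.001, -0.951, -0.31, -80.725], [0.0, 0.0, 0.0, 1.0]]}
```

View pics/top0.png

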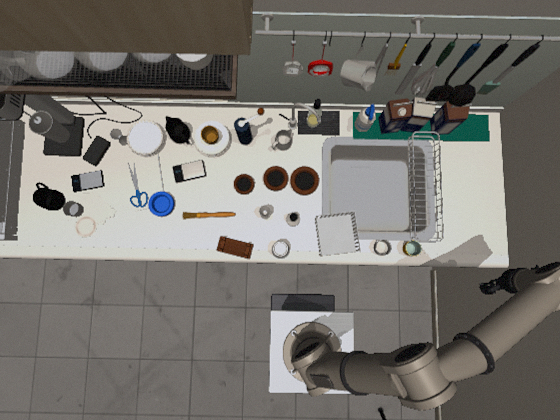

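View pics/scene0.png

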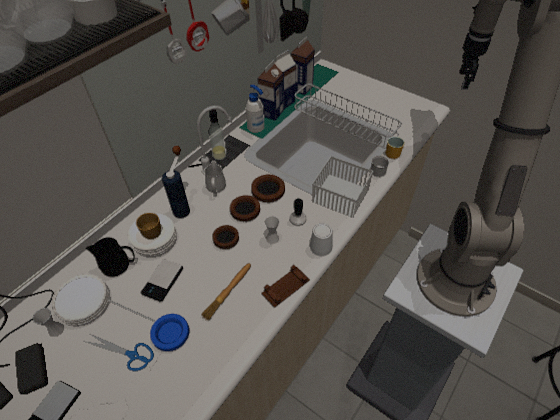

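```bash
cat > h.py <<'E'
from station import sense,capture
import cv2,numpy as np
from scipy.spatial.transform import Rotation as Ro
def tool():
    s=sense();T=np.eye(4);T[:3,:3]=Ro.from_quat(s["tcp_rot"]).as_matrix();T[:3,3]=s["tcp_pos"];return T
def cast(c,T,uv,z):
    """pixel -> world point on plane height z"""
    f=210/np.tan(np.radians(c["vertical_fov"]/2));uv=np.atleast_2d(uv).astype(float)
    d=np.c_[(uv[:,0]-c["cx"])/f,-(uv[:,1]-c["cy"])/f,-np.ones(len(uv))]@T[:3,:3].T
    return T[:3,3]+d*((z-T[2,3])/d[:,2])[:,None]
def proj(c,T,P):
    f=210/np.tan(np.radians(c["vertical_fov"]/2));p=(np.atleast_2d(P)-T[:3,3])@T[:3,:3]
    return np.c_[c["cx"]-f*p[:,0]/p[:,2],c["cy"]+f*p[:,1]/p[:,2]]
def wrist(name):
    T=tool();c=capture("wrist");cv2.imwrite(f"pics/{name}.png",c["image"][:,:,::-1])
    W=T@np.array(c["tool_from_camera"]);np.save(f"{name}.npy",dict(c=c,W=W),allow_pickle=True);return c,W
def load(name):
    d=np.load(f"{name}.npy",allow_pickle=True).item();return d["c"],d["W"]
def yaw(R): return np.degrees(np.arctan2(R[1,1],R[0,1]))   # heading of jaw (tool y) axis
def delta(p,jaw=None):
    """shift along tool axes (mm) and turn about tool x (deg) to bring TCP to p, jaw axis heading (deg, mod 180)"""
    T=tool();d=T[:3,:3].T@(np.array(p)-T[:3,3]);t=None
    if jaw is not None: t=-((jaw-yaw(T[:3,:3])+90)%180-90)
    print("at",T[:3,3].round(1),"jaw",yaw(T[:3,:3]).round(1),"delta",d.round(1),"turn",t);return d,t
E
python3 - <<'E'
from h import *
T=tool();print(T.round(2),yaw(T[:3,:3]))
for n,L in (("top",dict(small=(244,184,25),med=(275,178,25),large=(305,180,25),brush0=(184,214,10),brush1=(235,214,10),meas=(265,211,60),tamp=(293,218,60),white=(281,248,80),long=(235,246,20),cup=(382,247,40),yel=(412,247,50))),
 ("scene",dict(small=(225,236,25),med=(245,208,25),large=(268,187,25),brush0=(208,314,10),brush1=(250,266,10),meas=(272,220,85),tamp=(298,202,97),white=(321,229,86),long=(286,285,20),cup=(380,160,51),yel=(395,141,61)))):
    c=np.load(n+"0.npy",allow_pickle=True).item();E=np.array(c["extrinsics"])
    for k,v in L.items(): print(n,k,cast(c,E,v[:2],v[2])[0].round())
E
```

```text
[[-0.0000e+00  4.4000e-01 -9.0000e-01  2.8594e+02]
 [ 0.0000e+00 -9.0000e-01 -4.4000e-01 -5.8320e+02]
 [-1.0000e+00 -0.0000e+00  0.0000e+00  2.3051e+02]
 [ 0.0000e+00  0.0000e+00  0.0000e+00  1.0000e+00]] -63.87635487406697
top small [639. 274.  25.]
top med [666. 152.  25.]
top large [660.  32.  25.]
top brush0 [517. 509.  10.]
top brush1 [521. 307.  10.]
top meas [528. 187.  60.]
top tamp [503.  79.  60.]
top white [387. 122.  80.]
top long [394. 302.  20.]
top cup [ 399. -265.   40.]
top yel [ 401. -377.   50.]
scene small [636. 281.  25.]
scene med [658. 157.  25.]
scene large [654.  40.  25.]
scene brush0 [508. 502.  10.]
scene brush1 [512. 314.  10.]
scene meas [526. 183.  85.]
scene tamp [498.  87.  97.]
scene white [388. 126.  86.]
scene long [384. 308.  20.]
scene cup [ 399. -272.   51.]
scene yel [ 399. -381.   61.]
```

move_arm --rows '[{"travel": [0, -0.0335, -0.0345], "claw": 1}, {"travel": [0, -0.0335, -0.0345]}, {"travel": [0, -0.0335, -0.0345]}, {"travel": [0, -0.0335, -0.0345]}, {"travel": [0, -0.0335, -0.0345]}, {"travel": [0, -0.0335, -0.0345]}, {"travel": [0, -0.0335, -0.0345]}]'

```text
invalid input
```

move_arm --rows '[{"turn": -10.65}, {"turn": -10.65}, {"turn": -10.65}, {"turn": -10.65}, {"turn": -10.65}, {"turn": -10.65}, {"turn": 0}]'

```text
invalid input
```

```bash
python3 - <<'E'
from h import *
c,W=wrist("w1");delta([399,-268,230],0)
print(sense()["joint_positions"],proj(c,W,[[399,-268,51],[399,-379,61],[399,-268,0]]))
E
```

```text
at [ 286.  -583.3  230.7] jaw -63.9 delta [   0.9 -233.3 -240.3] turn -63.87580009010139
[ 1.01597639  0.39889135  0.04503431  1.53736474 -0.01871143  1.20694386
 -0.05068321] [[ -38.10867786 -132.4461127 ]
 [ 101.7112023   -58.8367439 ]
 [  12.48977133  -96.11388919]]
```

View pics/w1.png

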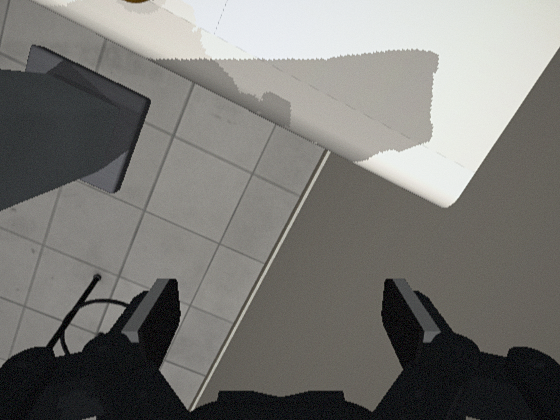

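move_arm --rows '[{"travel": [0, -0.0335, -0.0345], "turn": 0, "claw": 1}, {"travel": [0, -0.0335, -0.0345], "turn": 0, "claw": 1}, {"travel": [0, -0.0335, -0.0345], "turn": 0, "claw": 1}, {"travel": [0, -0.0335, -0.0345], "turn": 0, "claw": 1}, {"travel": [0, -0.0335, -0.0345], "turn": 0, "claw": 1}, {"travel": [0, -0.0335, -0.0345], "turn": 0, "claw": 1}, {"travel": [0, -0.0335, -0.0345], "turn": 0, "claw": 1}]' --newtons 40

```text
time_s: 1.08
tcp_pos: [400.1, -265.2, 231.4]
tcp_rot: [0.689, 0.16, -0.689, 0.16]
contact_force: [0.5, 0.5, -0.9]
finger_gap: 1.003
```

move_arm --rows '[{"travel": [0, 0, 0], "turn": -10.65, "claw": 1}, {"travel": [0, 0, 0], "turn": -10.65, "claw": 1}, {"travel": [0, 0, 0], "turn": -10.65, "claw": 1}, {"travel": [0, 0, 0], "turn": -10.65, "claw": 1}, {"travel": [0, 0, 0], "turn": -10.65, "claw": 1}, {"travel": [0, 0, 0], "turn": -10.65, "claw": 1}, {"travel": [0, 0, 0], "turn": 0, "claw": 1}]' --newtons 40

```text
time_s: 1.95
tcp_pos: [399.6, -266.8, 231.2]
tcp_rot: [-0.5, -0.5, 0.501, -0.499]
contact_force: [-0.1, 0.2, 0.1]
finger_gap: 0.998
```

```bash
python3 - <<'E'
from h import *
c,W=wrist("w2");delta([399,-268,230],0)
print(sense()["joint_positions"],proj(c,W,[[399,-268,51],[399,-379,61],[399,-268,0]]))
E
```

```text
at [ 399.6 -266.8  231.2] jaw -0.2 delta [ 1.2 -0.6  1.2] turn -0.1680220242841841
[ 0.69510557  0.09944761 -0.20961158  1.92256756  0.02305923  1.12198983
  0.47355762] [[278.55262755 187.40427369]
 [278.81472253 296.26261461]
 [278.82898203 175.96895984]]
```

View pics/w2.png

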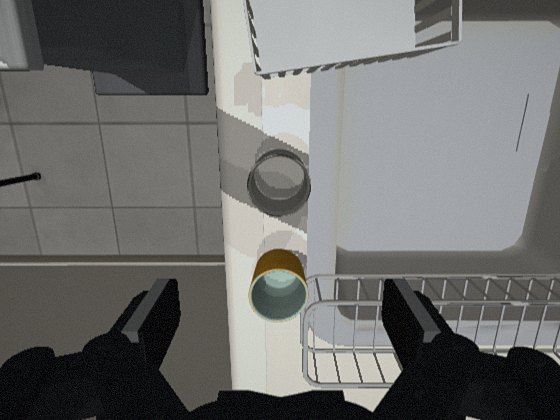

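```bash
python3 - <<'E'
from h import *
c,W=load("w2");g=cv2.cvtColor(c["image"],cv2.COLOR_RGB2GRAY)
print(g[140:222,279].tolist());print(g[183,240:318].tolist())
cv2.imwrite("pics/w2c.png",cv2.resize(c["image"][130:330,220:340,::-1],None,fx=3,fy=3,interpolation=cv2.INTER_CUBIC))
for v in (150,152,158,214,216): print(v,cast(c,W,(279,v),51)[0].round(1),cast(c,W,(279,v),0)[0].round(1))
print(cast(c,W,[(246,183),(311,183)],51).round(1))
E
```

```text
[168, 121, 114, 121, 120, 118, 119, 120, 108, 79, 66, 63, 69, 66, 50, 55, 102, 127, 137, 140, 138, 133, 131, 135, 135, 130, 137, 133, 133, 135, 138, 140, 134, 130, 123, 121, 125, 121, 122, 124, 126, 125, 119, 118, 122, 120, 121, 121, 110, 89, 92, 96, 91, 94, 96, 93, 90, 109, 121, 110, 82, 73, 68, 69, 71, 72, 69, 70, 74, 71, 74, 73, 80, 82, 83, 65, 77, 114, 126, 123, 175, 209]
[126, 127, 127, 125, 125, 126, 125, 48, 61, 78, 73, 53, 57, 63, 59, 73, 123, 96, 89, 90, 91, 89, 94, 91, 92, 92, 112, 110, 121, 126, 124, 121, 124, 118, 119, 121, 121, 123, 120, 118, 123, 121, 124, 121, 123, 124, 123, 123, 118, 120, 120, 118, 119, 120, 121, 139, 136, 137, 137, 125, 121, 101, 99, 62, 64, 56, 55, 78, 83, 79, 114, 170, 169, 168, 168, 170, 163, 169]
150 [ 399.5 -232.9   51. ] [ 399.3 -240.1    0. ]
152 [ 399.5 -234.7   51. ] [ 399.3 -242.2    0. ]
158 [ 399.5 -240.2   51. ] [ 399.2 -248.5    0. ]
214 [ 399.4 -294.4   51. ] [ 399.1 -311.3    0. ]
216 [ 399.4 -296.5   51. ] [ 399.1 -313.7    0. ]
[[ 368.4 -263.7   51. ]
 [ 429.5 -263.8   51. ]]
```

View pics/w2c.png

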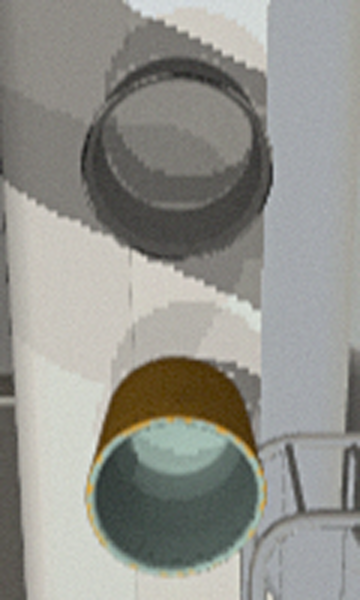

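move_arm --rows '[{"travel": [0.0415, 0, 0], "turn": 0, "claw": 1}, {"travel": [0.0415, 0, 0], "turn": 0, "claw": 1}, {"travel": [0.0415, 0, 0], "turn": 0, "claw": 1}, {"travel": [0.0415, 0, 0], "turn": 0, "claw": 1}, {"travel": [0.0415, 0, 0], "turn": 0, "claw": 1}, {"travel": [0, 0, 0], "turn": 0, "claw": 1}, {"travel": [0, 0, 0], "turn": 0, "claw": 0}, {"travel": [0, 0, 0], "turn": 0, "claw": 0}, {"travel": [0, 0, 0], "turn": 0, "claw": 0}, {"travel": [0, 0, 0], "turn": 0, "claw": 0}]' --newtons 40

```text
time_s: 3.25
tcp_pos: [400.7, -267.7, 26.0]
tcp_rot: [0.5, 0.499, -0.5, 0.501]
contact_force: [-2.2, 0.2, 6.8]
finger_gap: 0.687
```

```bash
python3 - <<'E'
from h import *
delta([399,-268,230],0);print(sense()["finger_gap"])
E
```

```text
at [ 400.7 -267.7   26. ] jaw -0.0 delta [-204.    -1.3    0.8] turn -0.027853348507292708
0.6874517670334058
```

move_arm --rows '[{"travel": [-0.045, 0, 0], "turn": 0, "claw": 0}, {"travel": [-0.045, 0, 0], "turn": 0, "claw": 0}, {"travel": [-0.045, 0, 0], "turn": 0, "claw": 0}, {"travel": [-0.045, 0, 0], "turn": 0, "claw": 0}, {"travel": [0, 0.0366, -0.0434], "turn": 0, "claw": 0}, {"travel": [0, 0.0366, -0.0434], "turn": 0, "claw": 0}, {"travel": [0, 0.0366, -0.0434], "turn": 0, "claw": 0}, {"travel": [0, 0.0366, -0.0434], "turn": 0, "claw": 0}, {"travel": [0, 0.0366, -0.0434], "turn": 0, "claw": 0}, {"travel": [0, 0.0366, -0.0434], "turn": 0, "claw": 0}, {"travel": [0, 0.0366, -0.0434], "turn": 0, "claw": 0}, {"travel": [0, 0, 0], "turn": 0, "claw": 0}]' --newtons 40

```text
time_s: 4.75
tcp_pos: [657.5, 43.9, 204.8]
tcp_rot: [0.5, 0.502, -0.496, 0.501]
contact_force: [0.1, 0.2, -1.5]
finger_gap: 0.683
```

```bash
python3 - <<'E'
from h import *
c,W=wrist("w3");delta([657,36,230],0);print(sense()["finger_gap"])
print(proj(c,W,[[657,36,25],[662,155,25],[638,277,25]]).round(1))
E
```

```text
at [656.4  40.  204.5] jaw 0.2 delta [-25.5   0.7   4. ] turn 0.23893262854615216
0.6807608005769802
[[ 278.   195.2]
 [ 284.8   59.3]
 [ 254.4 -119.7]]
```

View pics/w3.png

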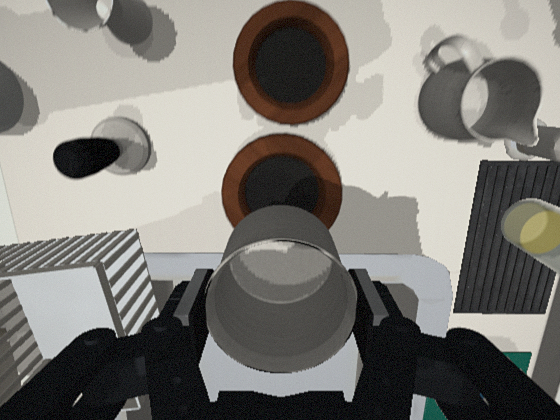

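```bash
cat >> h.py <<'E'
from scipy.optimize import least_squares
def circ(P):
    r=least_squares(lambda q:np.hypot(P[:,0]-q[0],P[:,1]-q[1])-q[2],[*P[:,:2].mean(0),50],loss="soft_l1",f_scale=1.)
    return r.x.round(1),np.abs(r.fun).mean().round(2)
def brown(c):
    im=c["image"].astype(int);return ((im[...,0]>1.6*im[...,2]+8)).astype(np.uint8)
def rests(c,W,maxrow=420,R=None,z=25):
    m=cv2.morphologyEx(brown(c),cv2.MORPH_CLOSE,np.ones((5,5)))
    for k in cv2.findContours(m,cv2.RETR_EXTERNAL,cv2.CHAIN_APPROX_NONE)[0]:
        if cv2.contourArea(k)<1500: continue
        p=k[:,0];p=p[(p[:,1]<maxrow)&(p[:,1]>2)&(p[:,0]>2)&(p[:,0]<557)]
        if len(p)<40: continue
        print("blob",p.min(0),p.max(0),"fit z25",*circ(cast(c,W,p,z)))
        P=cast(c,W,p,z);print("   lower base z0",*circ(cast(c,W,p,0)))
E
python3 - <<'E'
from h import *
c,W=load("w3");rests(c,W,200)
E
```

```text
blob [222 134] [341 199] fit z25 [659.8  37.9  53.8] 8.39
   lower base z0 [659.9  31.2  58.1] 9.03
blob [234   3] [347 123] fit z25 [667.  150.8  48.1] 0.29
   lower base z0 [667.7 153.   51.8] 0.32
```

```bash
cat >> h.py <<'E'
def rest(c,W,box,z=12,R=None):
    """box=(u0,v0,u1,v1): outer rim points = hull of the brown pixels inside, those off the box sides"""
    u0,v0,u1,v1=box;m=np.zeros((420,560),np.uint8);m[v0:v1,u0:u1]=cv2.morphologyEx(brown(c),cv2.MORPH_OPEN,np.ones((3,3)))[v0:v1,u0:u1]
    q=np.argwhere(m)[:,::-1].astype(np.int32);h=np.zeros_like(m);cv2.fillConvexPoly(h,cv2.convexHull(q),1)
    p=cv2.findContours(h,cv2.RETR_EXTERNAL,cv2.CHAIN_APPROX_NONE)[0][0][:,0]
    p=p[(p[:,0]>u0+2)&(p[:,0]<u1-3)&(p[:,1]>v0+2)&(p[:,1]<v1-3)]
    return circ(cast(c,W,p,z))
E
python3 - <<'E'
from h import *
c,W=load("w3")
for z in (12,25):print(z,rest(c,W,(200,128,370,205),z),rest(c,W,(220,1,360,126),z))
# held cup rim: hull-edge profile
g=cv2.cvtColor(c["image"],cv2.COLOR_RGB2GRAY)
T=tool();z=T[2,3]-26+51
print(z,proj(c,W,[T[:3,3]*[1,1,0]+[dx,dy,z] for dx,dy in((0,30.5),(0,-30.5),(-30.5,0),(30.5,0))]))
E
```

```text
12 (array([660.3,  32.9,  58.5]), np.float64(0.25)) (array([667.4, 151.8,  50.2]), np.float64(0.32))
25 (array([660.2,  36.4,  56.3]), np.float64(0.24)) (array([667. , 150.7,  48.3]), np.float64(0.31))
229.5201437878015 [[274.39668411 248.66881318]
 [273.93845005 382.78185989]
 [196.35140317 319.77714984]
 [351.78716241 320.67971148]]
```

```bash
python3 - <<'E'
from h import *
for i in range(3): print(tool()[:3,3].round(1))
c,W=wrist("w4");T=tool();print(T[:3,3].round(1),sense()["dq"].round(3))
for z in (12,25):print(z,rest(c,W,(200,128,370,205),z),rest(c,W,(220,1,360,126),z))
z=T[2,3]-26+51
print(z,proj(c,W,[T[:3,3]*[1,1,0]+[dx,dy,z] for dx,dy in((0,30.5),(0,-30.5),(-30.5,0),(30.5,0))]))
cv2.imwrite("pics/w4c.png",cv2.resize(c["image"][190:400,160:400,::-1],None,fx=3,fy=3,interpolation=cv2.INTER_CUBIC)[:600])
E
```

```text
[656.4  40.  204.5]
[656.4  40.  204.5]
[656.4  40.  204.5]
[655.8  37.3 204.3] [ 0.03  -0.016  0.031  0.022  0.006  0.     0.001]
12 (array([660.7,  33.2,  58.6]), np.float64(0.27)) (array([667.7, 152.3,  50.5]), np.float64(0.24))
25 (array([660.6,  36.5,  56.3]), np.float64(0.26)) (array([667.3, 151.1,  48.5]), np.float64(0.23))
229.33864242058996 [[275.59257885 246.1518806 ]
 [275.50364611 380.62744077]
 [197.58447162 317.67188872]
 [353.43045774 318.26114399]]
```

View pics/w4c.png

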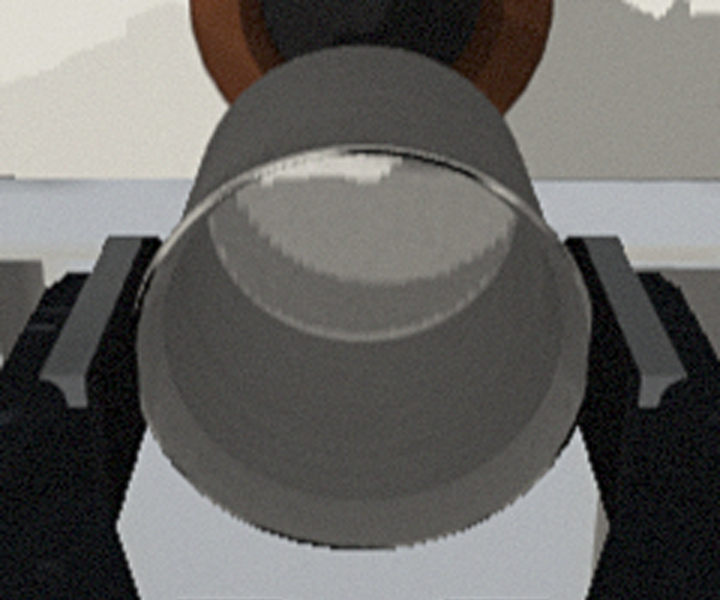

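move_arm --rows '[{"travel": [0.06, 0.002, 0.005], "turn": 0, "claw": 0}, {"travel": [0.05, 0, 0], "turn": 0, "claw": 0}, {"travel": [0, 0, 0], "turn": 0, "claw": 0}, {"travel": [0, 0, 0], "turn": 0, "claw": 0}, {"travel": [0, 0, 0], "turn": 0, "claw": 0}, {"travel": [0, 0, 0], "turn": 0, "claw": 0}]' --newtons 40

```text
time_s: 5.6
tcp_pos: [659.1, 32.2, 96.0]
tcp_rot: [0.501, 0.499, -0.499, 0.501]
contact_force: [-0.3, -0.3, -2.2]
finger_gap: 0.684
```

```bash
python3 - <<'E'
from h import *
delta([658,31.7,40],0);s=sense();print(s["finger_gap"],s["contact_force"])
E
```

```text
at [659.1  32.2  96. ] jaw 0.0 delta [56.  -1.3  0.5] turn 0.012959591194174891
0.6835678808574165 [-0.34025596 -0.34133725 -2.23945289]
```

move_arm --rows '[{"travel": [0.03, -0.001, 0], "turn": 0, "claw": 0}, {"travel": [0.02, 0, 0], "turn": 0, "claw": 0}, {"travel": [0.005, 0, 0], "turn": 0, "claw": 0}, {"travel": [0, 0, 0], "turn": 0, "claw": 0}, {"travel": [0.003, 0, 0], "turn": 0, "claw": 0}, {"travel": [0, 0, 0], "turn": 0, "claw": 0}, {"travel": [0, 0, 0], "turn": 0, "claw": 0}]' --newtons 40

```text
time_s: 6.48
tcp_pos: [657.1, 32.1, 36.2]
tcp_rot: [0.5, 0.5, -0.5, 0.5]
contact_force: [-0.5, 0.3, -1.4]
finger_gap: 0.687
```

```bash
python3 - <<'E'
from h import *
delta([658,31.7,36],0);s=sense();print(s["finger_gap"],s["contact_force"])
E
```

```text
at [657.1  32.1  36.2] jaw 0.0 delta [0.2 0.9 0.4] turn 0.015076122866815922
0.6870153197055784 [-0.49621066  0.3003591  -1.42522208]
```

move_arm --rows '[{"travel": [0.001, 0.001, 0], "turn": 0, "claw": 0}, {"travel": [0.001, 0, 0], "turn": 0, "claw": 0}, {"travel": [0, 0, 0], "turn": 0, "claw": 0}, {"travel": [0, 0, 0], "turn": 0, "claw": 0}]' --newtons 40

```text
time_s: 6.98
tcp_pos: [657.3, 32.1, 36.1]
tcp_rot: [-0.499, -0.5, 0.501, -0.5]
contact_force: [-6.9, -0.9, 11.7]
finger_gap: 0.68
```

move_arm --rows '[{"travel": [0, 0, 0], "turn": 0, "claw": 1}, {"travel": [0, 0, 0], "turn": 0, "claw": 1}, {"travel": [-0.02, 0, 0], "turn": 0, "claw": 1}, {"travel": [-0.06, 0, 0], "turn": 0, "claw": 1}, {"travel": [-0.06, 0, 0], "turn": 0, "claw": 1}, {"travel": [-0.05, 0, -0.02], "turn": 0, "claw": 1}, {"travel": [0, 0, -0.06], "turn": 0, "claw": 1}, {"travel": [0, 0, -0.06], "turn": 0, "claw": 1}, {"travel": [0, -0.05, 0], "turn": 0, "claw": 1}, {"travel": [0, 0, 0], "turn": 0, "claw": 1}, {"travel": [0, 0, 0], "turn": 0, "claw": 1}, {"travel": [0, 0, 0], "turn": 0, "claw": 1}]' --newtons 40

```text
time_s: 8.48
tcp_pos: [609.4, 171.2, 224.8]
tcp_rot: [0.501, 0.499, -0.5, 0.5]
contact_force: [0.6, 0.4, -0.0]
finger_gap: 0.999
```

```bash
python3 - <<'E'
from h import *
c,W=wrist("w5");delta([657,36,230],0)
for n,x,y,z in (("large",660,33,25),("med",667,152,25),("small",638,277,25),("tamp",500,83,97),("meas",527,185,85),("white",387,124,86)): print(n,proj(c,W,[x,y,z]).round())
E
```

```text
at [609.2 171.3 224.5] jaw -0.1 delta [ -5.5  48.  135.2] turn -0.09409112658562435
large [[324. 302.]]
med [[336. 200.]]
small [[310.  67.]]
tamp [[154. 298.]]
meas [[178. 182.]]
white [[ 23. 251.]]
```

View pics/w5.png

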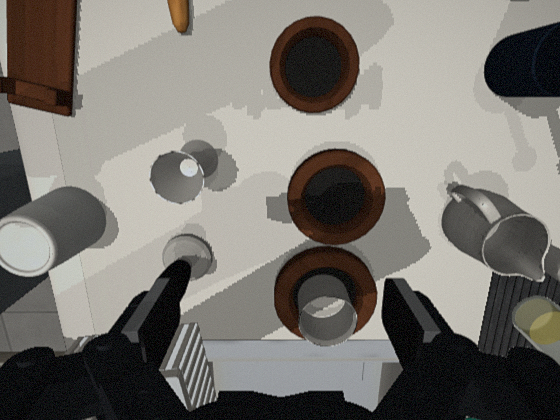

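```bash
python3 - <<'E'
from h import *
c,W=load("w5")
print("med",rest(c,W,(278,145,395,247)),"small",rest(c,W,(260,10,370,116)),"large",rest(c,W,(265,246,385,315)))
print("cup rim: L,R,bottom",cast(c,W,[(298,315),(357,315),(328,346.5)],61).round(1))
print("tamp base L,R,top",cast(c,W,[(162,252),(213,255),(189,233)],22).round(1))
print("meas rim L,R,T,B",cast(c,W,[(150,180),(204,175),(178,151),(178,203)],85).round(1))
cv2.imwrite("pics/w5c.png",cv2.resize(c["image"][140:290,140:240,::-1],None,fx=4,fy=4,interpolation=cv2.INTER_CUBIC))
E
```

```text
med (array([669. , 149.8,  50.8]), np.float64(0.45)) small (array([642.5, 278.8,  41.1]), np.float64(0.26)) large (array([661.8,  33. ,  58.7]), np.float64(0.87))
cup rim: L,R,bottom [[628.6  41.3  61. ]
 [688.4  41.1  61. ]
 [660.6   2.9  61. ]]
tamp base L,R,top [[484.1  93.4  22. ]
 [538.5  89.8  22. ]
 [514.8 115.2  22. ]]
meas rim L,R,T,B [[504.  186.5  85. ]
 [548.6 190.6  85. ]
 [529.1 210.1  85. ]
 [525.2 166.8  85. ]]
```

View pics/w5c.png

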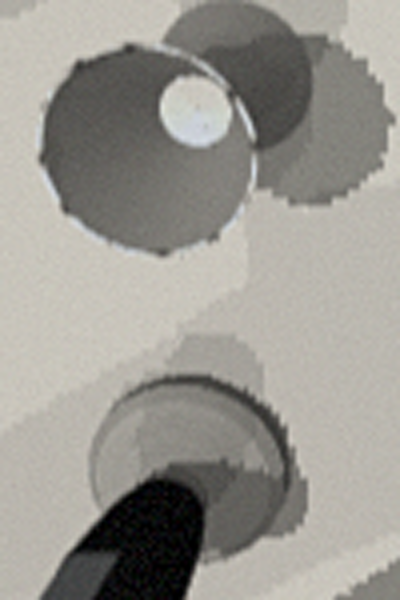

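move_arm --rows '[{"travel": [0, -0.0335, 0.037], "turn": 0, "claw": 1}, {"travel": [0, -0.0335, 0.037], "turn": 0, "claw": 1}, {"travel": [0, -0.0335, 0.037], "turn": 0, "claw": 1}, {"travel": [0, 0, 0], "turn": 0, "claw": 1}, {"travel": [0, 0, 0], "turn": 0, "claw": 1}, {"travel": [0, 0, 0], "turn": 0, "claw": 1}]' --newtons 40

```text
time_s: 9.28
tcp_pos: [508.4, 62.2, 224.1]
tcp_rot: [0.5, 0.5, -0.499, 0.5]
contact_force: [0.1, -0.1, 0.4]
finger_gap: 0.998
```

```bash
python3 - <<'E'
from h import *
c,W=load("w3")
print("basket",[cast(c,W,(138,230),z)[0].round() for z in (0,60,120)])
c,W=wrist("w6");T=tool();print(W[:3,3].round())
delta([509,88,56],0);print(proj(c,W,[[509,88,97],[509,88,22],[509,88,0]]).round())
E
```

```text
basket [array([510., -10.,   0.]), array([535.,  13.,  60.]), array([561.,  36., 120.])]
[509. 141. 367.]
at [508.2  62.2 223.9] jaw 0.1 delta [167.9   0.8 -25.6] turn 0.11106775989267703
[[280. 170.]
 [280. 155.]
 [280. 152.]]
```

View pics/w6.png

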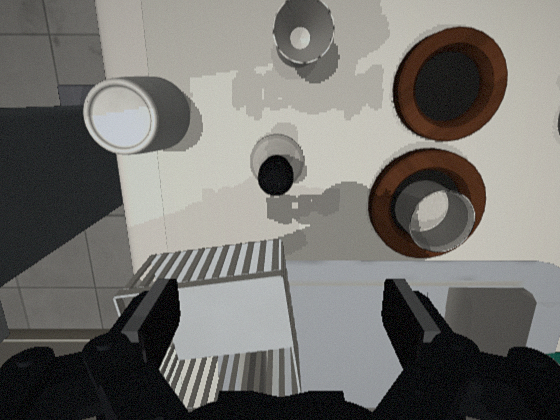

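move_arm --rows '[{"travel": [0, -0.0047, -0.0213], "turn": 0, "claw": 1}, {"travel": [0.04, 0, 0], "turn": 0, "claw": 1}, {"travel": [0.045, 0, 0], "turn": 0, "claw": 1}, {"travel": [0.045, 0, 0], "turn": 0, "claw": 1}, {"travel": [0.038, 0, 0], "turn": 0, "claw": 1}, {"travel": [0, 0, 0], "turn": 0, "claw": 1}, {"travel": [0, 0, 0], "turn": 0, "claw": 1}, {"travel": [0, 0, 0], "turn": 0, "claw": 0}, {"travel": [0, 0, 0], "turn": 0, "claw": 0}, {"travel": [0, 0, 0], "turn": 0, "claw": 0}, {"travel": [0, 0, 0], "turn": 0, "claw": 0}, {"travel": [0, 0, 0], "turn": 0, "claw": 0}]' --newtons 60

```text
time_s: 10.82
tcp_pos: [503.4, 82.4, 56.6]
tcp_rot: [0.5, 0.5, -0.5, 0.5]
contact_force: [-0.6, -0.9, 6.4]
finger_gap: 0.326
```

```bash
python3 - <<'E'
from h import *
c,W=load("w6")
print("basket",cast(c,W,(283,238),0).round(), [cast(c,W,(286,272),z)[0].round() for z in (0,60,90)])
delta([503.5,83.5,56],0);s=sense();print(s["finger_gap"],s["contact_force"])
E
```

```text
basket [[513.  -8.   0.]] [array([517., -51.,   0.]), array([515., -19.,  60.]), array([515.,  -4.,  90.])]
at [503.4  82.4  56.6] jaw 0.0 delta [ 0.6  0.1 -1.1] turn 0.012842973580163175
0.3258212978547901 [-0.62793358 -0.90952574  6.39110985]
```

move_arm --rows '[{"travel": [-0.04, 0, 0], "turn": 0, "claw": 0}, {"travel": [-0.04, 0, 0], "turn": 0, "claw": 0}, {"travel": [-0.03, 0, 0], "turn": 0, "claw": 0}, {"travel": [0, 0.0405, -0.017], "turn": 0, "claw": 0}, {"travel": [0, 0.0405, -0.017], "turn": 0, "claw": 0}, {"travel": [0, 0.0405, -0.017], "turn": 0, "claw": 0}, {"travel": [0, 0.0405, -0.017], "turn": 0, "claw": 0}, {"travel": [0, 0, 0], "turn": 0, "claw": 0}, {"travel": [0, 0, 0], "turn": 0, "claw": 0}, {"travel": [0, 0, 0], "turn": 0, "claw": 0}, {"travel": [0, 0, 0], "turn": 0, "claw": 0}]' --newtons 60

```text
time_s: 12.2
tcp_pos: [664.0, 149.8, 166.0]
tcp_rot: [-0.5, -0.5, 0.5, -0.5]
contact_force: [0.2, -0.2, -2.5]
finger_gap: 0.324
```

```bash
python3 - <<'E'
from h import *
c,W=wrist("w7");T=tool();delta([665.5,150,60],0);s=sense();print(s["finger_gap"],s["contact_force"])
b=T[:3,3]-[0,0,56.6]
print("pred base",proj(c,W,[b+[0,0,22],b+[27.5,0,22],b+[-27.5,0,22],b+[0,27.5,0]]).round(),"small",proj(c,W,[642,279,12]),"med",proj(c,W,[668,151,12]))
E
```

```text
at [664.2 149.9 166.1] jaw -0.0 delta [106.1   1.3  -0.2] turn -0.0003249867760359848
0.323085992908336 [-0.38384895  0.14287418 -2.23066341]
pred base [[278. 249.]
 [328. 249.]
 [228. 249.]
 [279. 191.]] small [[249.88908539  28.28086644]] med [[283.59803521 191.81370149]]
```

View pics/w7.png

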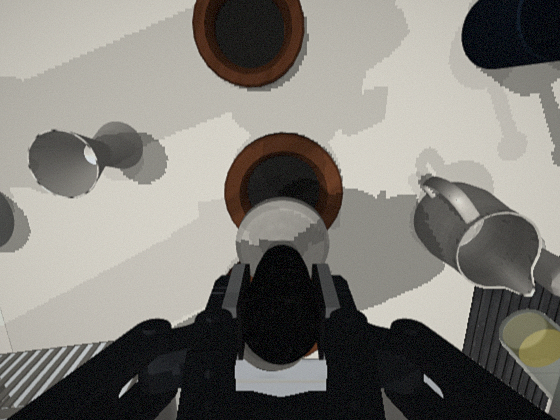

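```bash
python3 - <<'E'
from h import *
c,W=load("w7")
print("med",rest(c,W,(215,128,355,205)),"small",rest(c,W,(180,-0,315,90)))
im=c["image"];print(im[185:215,282].sum(1).tolist());print(im[235,225:340].sum(1).tolist())
E
```

```text
med (array([667.6, 150.2,  50.7]), np.float64(0.25)) small (array([640.8, 279.6,  41.8]), np.float64(0.23))
[82, 86, 83, 75, 72, 14, 53, 55, 32, 47, 56, 120, 189, 230, 245, 338, 444, 448, 448, 433, 444, 439, 452, 485, 505, 460, 450, 443, 454, 444]
[579, 569, 582, 585, 593, 575, 574, 579, 583, 584, 582, 485, 441, 443, 444, 470, 454, 460, 496, 494, 493, 495, 500, 490, 438, 448, 444, 441, 433, 443, 444, 444, 437, 439, 460, 451, 447, 447, 449, 445, 458, 439, 440, 437, 445, 446, 451, 441, 451, 443, 436, 448, 444, 433, 440, 442, 446, 435, 443, 427, 428, 427, 431, 427, 424, 426, 430, 422, 428, 419, 424, 440, 435, 272, 253, 262, 273, 265, 264, 267, 279, 260, 277, 268, 252, 266, 267, 260, 258, 260, 268, 271, 275, 251, 257, 266, 269, 248, 245, 290, 275, 289, 303, 341, 419, 424, 419, 405, 417, 415, 416, 398, 418, 415, 416]
```

move_arm --rows '[{"travel": [0.04, 0.001, -0.001], "turn": 0, "claw": 0}, {"travel": [0.035, 0, 0], "turn": 0, "claw": 0}, {"travel": [0.01, 0, 0], "turn": 0, "claw": 0}, {"travel": [0.005, 0, 0], "turn": 0, "claw": 0}, {"travel": [0.004, 0, 0], "turn": 0, "claw": 0}, {"travel": [0, 0, 0], "turn": 0, "claw": 0}, {"travel": [0, 0, 0], "turn": 0, "claw": 0}]' --newtons 60

```text
time_s: 13.12
tcp_pos: [666.2, 151.5, 72.7]
tcp_rot: [0.5, 0.5, -0.5, 0.5]
contact_force: [0.1, 0.4, -3.8]
finger_gap: 0.326
```

move_arm --rows '[{"travel": [0.004, 0, 0], "turn": 0, "claw": 0}, {"travel": [0.001, 0, 0], "turn": 0, "claw": 0}, {"travel": [0, 0, 0], "turn": 0, "claw": 0}, {"travel": [0, 0, 0], "turn": 0, "claw": 0}]' --newtons 60

```text
time_s: 13.62
tcp_pos: [665.5, 151.3, 66.8]
tcp_rot: [0.5, 0.5, -0.5, 0.5]
contact_force: [-0.2, -0.0, -1.7]
finger_gap: 0.324
```

move_arm --rows '[{"travel": [0.001, 0, 0], "turn": 0, "claw": 0}, {"travel": [0, 0, 0], "turn": 0, "claw": 0}, {"travel": [0, 0, 0], "turn": 0, "claw": 1}, {"travel": [0, 0, 0], "turn": 0, "claw": 1}, {"travel": [0, 0, 0], "turn": 0, "claw": 1}, {"travel": [-0.03, 0, 0], "turn": 0, "claw": 1}, {"travel": [-0.055, 0, 0], "turn": 0, "claw": 1}, {"travel": [-0.055, 0, 0], "turn": 0, "claw": 1}, {"travel": [0, -0.047, -0.005], "turn": 0, "claw": 1}, {"travel": [0, -0.047, -0.005], "turn": 0, "claw": 1}, {"travel": [0, -0.047, -0.004], "turn": 0, "claw": 1}, {"travel": [0, 0, 0], "turn": 0, "claw": 1}]' --newtons 60

```text
time_s: 15.12
tcp_pos: [521.2, 166.1, 205.8]
tcp_rot: [0.498, 0.501, -0.5, 0.501]
contact_force: [0.8, -0.3, -0.2]
finger_gap: 0.997
```

move_arm --rows '[{"travel": [0, 0, 0], "turn": 0, "claw": 1}, {"travel": [0, 0, 0], "turn": 0, "claw": 1}]' --newtons 40

```text
time_s: 15.38
tcp_pos: [526.0, 165.1, 205.9]
tcp_rot: [0.501, 0.5, -0.5, 0.5]
contact_force: [-0.1, -0.8, 0.1]
finger_gap: 1.001
```

```bash
python3 - <<'E'
from h import *
c,W=wrist("w8");T=tool();delta([524,188,50],0)
print(proj(c,W,[[526,188,85],[526,188,0],[665,151,107],[668,151,25]]).round())
E
```

```text
at [525.9 165.1 205.8] jaw -0.0 delta [155.8  -1.9 -22.8] turn -0.04991726508364991
[[279. 176.]
 [279. 158.]
 [468. 231.]
 [427. 200.]]
```

View pics/w8.png

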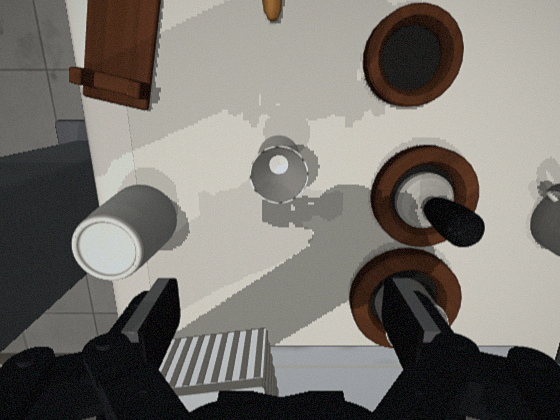

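move_arm --rows '[{"travel": [0, -0.002, -0.0235], "turn": 0, "claw": 1}, {"travel": [0.04, 0, 0], "turn": 0, "claw": 1}, {"travel": [0.045, 0, 0], "turn": 0, "claw": 1}, {"travel": [0.045, 0, 0], "turn": 0, "claw": 1}, {"travel": [0.04, 0, 0], "turn": 0, "claw": 1}, {"travel": [0, 0, 0], "turn": 0, "claw": 1}, {"travel": [0, 0, 0], "turn": 0, "claw": 1}, {"travel": [0, 0, 0], "turn": 0, "claw": 0}, {"travel": [0, 0, 0], "turn": 0, "claw": 0}, {"travel": [0, 0, 0], "turn": 0, "claw": 0}, {"travel": [0, 0, 0], "turn": 0, "claw": 0}, {"travel": [0, 0, 0], "turn": 0, "claw": 0}]' --newtons 35

```text
time_s: 16.92
tcp_pos: [523.6, 189.3, 37.1]
tcp_rot: [0.501, 0.5, -0.499, 0.501]
contact_force: [-0.7, 0.2, 7.1]
finger_gap: 0.498
```

```bash
python3 - <<'E'
from h import *
c,W=load("w8");print("small",rest(c,W,(350,1,475,115)))
delta([524,188,36],0)
E
```

```text
small (array([644.4, 278.9,  42. ]), np.float64(0.56))
at [523.6 189.3  37.1] jaw 0.0 delta [1.1 0.4 1.3] turn 0.015920664898089854
```

move_arm --rows '[{"travel": [-0.04, 0, 0], "turn": 0, "claw": 0}, {"travel": [-0.04, 0, 0], "turn": 0, "claw": 0}, {"travel": [-0.03, 0, 0], "turn": 0, "claw": 0}, {"travel": [0, 0.0385, -0.0303], "turn": 0, "claw": 0}, {"travel": [0, 0.0385, -0.0303], "turn": 0, "claw": 0}, {"travel": [0, 0.0385, -0.0303], "turn": 0, "claw": 0}, {"travel": [0, 0, 0], "turn": 0, "claw": 0}, {"travel": [0, 0, 0], "turn": 0, "claw": 0}, {"travel": [0, 0, 0], "turn": 0, "claw": 0}, {"travel": [0, 0, 0], "turn": 0, "claw": 0}]' --newtons 35

```text
time_s: 18.18
tcp_pos: [637.7, 278.9, 146.1]
tcp_rot: [0.5, 0.5, -0.5, 0.5]
contact_force: [0.0, -0.1, -1.3]
finger_gap: 0.498
```

```bash
python3 - <<'E'
from h import *
c,W=wrist("w9");T=tool();delta([639,280,50],0)
print(proj(c,W,[[641,279.5,12],T[:3,3]+[0,0,-37+85]]).round(),sense()["finger_gap"])
print(rest(c,W,(200,125,350,200)),rest(c,W,(200,125,350,185)))
E
```

```text
at [637.8 279.  146.2] jaw -0.0 delta [96.2  1.2 -1. ] turn -0.010573068052877943
[[283. 199.]
 [277. 353.]] 0.49651270270345044
(array([641.9, 276.8,  41. ]), np.float64(0.22)) (array([641.9, 277.5,  40.4]), np.float64(0.2))
```

View pics/w9.png

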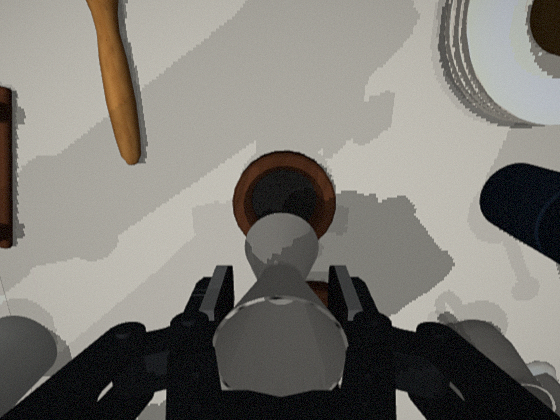

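move_arm --rows '[{"travel": [0.04, 0.0015, 0.0015], "turn": 0, "claw": 0}, {"travel": [0.035, 0, 0], "turn": 0, "claw": 0}, {"travel": [0.01, 0, 0], "turn": 0, "claw": 0}, {"travel": [0.008, 0, 0], "turn": 0, "claw": 0}, {"travel": [0.004, 0, 0], "turn": 0, "claw": 0}, {"travel": [0, 0, 0], "turn": 0, "claw": 0}, {"travel": [0, 0, 0], "turn": 0, "claw": 0}]' --newtons 35

```text
time_s: 19.1
tcp_pos: [640.1, 278.6, 49.7]
tcp_rot: [0.5, 0.5, -0.499, 0.5]
contact_force: [-0.2, -0.6, -0.3]
finger_gap: 0.499
```

move_arm --rows '[{"travel": [0.002, 0, 0], "turn": 0, "claw": 0}, {"travel": [0, 0, 0], "turn": 0, "claw": 0}, {"travel": [0, 0, 0], "turn": 0, "claw": 0}]' --newtons 35

```text
time_s: 19.48
tcp_pos: [640.0, 278.5, 47.2]
tcp_rot: [0.5, 0.5, -0.5, 0.5]
contact_force: [0.5, 0.4, 0.6]
finger_gap: 0.498
```

move_arm --rows '[{"travel": [0.001, 0, 0], "turn": 0, "claw": 0}, {"travel": [0, 0, 0], "turn": 0, "claw": 1}, {"travel": [0, 0, 0], "turn": 0, "claw": 1}, {"travel": [0, 0, 0], "turn": 0, "claw": 1}, {"travel": [-0.03, 0, 0], "turn": 0, "claw": 1}, {"travel": [-0.06, 0, 0], "turn": 0, "claw": 1}, {"travel": [-0.06, 0, 0], "turn": 0, "claw": 1}, {"travel": [-0.03, -0.025, -0.007], "turn": 0, "claw": 1}, {"travel": [0, -0.05, -0.015], "turn": 0, "claw": 1}, {"travel": [0, -0.05, -0.015], "turn": 0, "claw": 1}, {"travel": [0, -0.045, -0.015], "turn": 0, "claw": 1}, {"travel": [0, 0, 0], "turn": 0, "claw": 1}]' --newtons 35

```text
time_s: 20.98
tcp_pos: [465.3, 332.7, 226.3]
tcp_rot: [0.498, 0.502, -0.498, 0.502]
contact_force: [0.0, -0.3, 0.2]
finger_gap: 1.003
```

move_arm --rows '[{"travel": [0, 0, 0], "turn": 0, "claw": 1}, {"travel": [0, 0, 0], "turn": 0, "claw": 1}, {"travel": [0, 0, 0], "turn": 0, "claw": 1}]' --newtons 35

```text
time_s: 21.35
tcp_pos: [470.6, 329.6, 225.5]
tcp_rot: [-0.5, -0.5, 0.501, -0.5]
contact_force: [-0.3, 0.6, -0.8]
finger_gap: 1.004
```

```bash
python3 - <<'E'
from h import *
c,W=wrist("w10");T=tool();delta([512,410,50],0)
print(proj(c,W,[[512,410,10],[389,305,10]]).round())
E
```

```text
at [470.4 329.7 225.5] jaw -0.1 delta [175.5  41.6 -80.3] turn -0.06741149391170609
[[322.  96.]
 [202. 201.]]
```

View pics/w10.png

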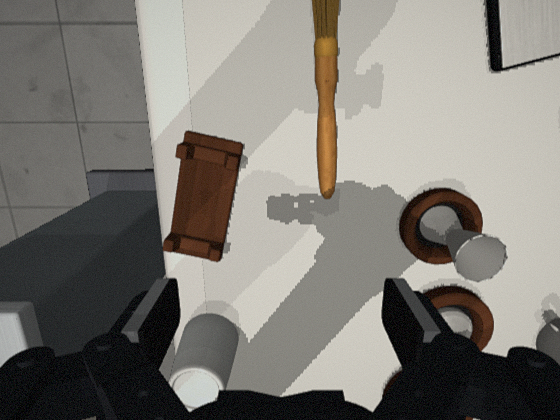

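```bash
python3 - <<'E'
from h import *
c,W=load("w10");m=np.zeros((420,560),np.uint8);m[120:270,155:255]=brown(c)[120:270,155:255]
m=cv2.morphologyEx(m,cv2.MORPH_OPEN,np.ones((3,3)))
R=cv2.minAreaRect(np.argwhere(m)[:,::-1].astype(np.float32));print(R,cv2.boxPoints(R).round(1).tolist())
# right edge per row, top edge per col, left edge per row
rows=np.arange(150,252,6);pr=np.array([(np.flatnonzero(m[r]).max()+.5,r) for r in rows])
pl=np.array([(np.flatnonzero(m[r]).min()-.5,r) for r in range(170,230,6)])
cols=np.arange(193,238,4);pt=np.array([(q,np.flatnonzero(m[:,q]).min()-.5) for q in cols])
pb=np.array([(q,np.flatnonzero(m[:,q]).max()+.5) for q in range(172,218,4)])
def line(P):
    vx,vy,x,y=cv2.fitLine(P[:,:2].astype(np.float32),cv2.DIST_HUBER,0,.01,.01).ravel();return np.array([x,y]),np.array([vx,vy]),np.degrees(np.arctan2(vy,vx))%180
for n,p,zs in (("right",pr,(0,10)),("left",pl,(0,10)),("top",pt,(0,10)),("bot",pb,(0,10))):
    for z in zs: print(n,z,line(cast(c,W,p,z)))
print("corner px TR",cast(c,W,(243,142),0).round(1),"BR",cast(c,W,[(220,262)],0).round(1),"TL",cast(c,W,[(187,131)],0).round(1),"BL",cast(c,W,[(165,249)],10).round(1))
# brush: orange handle, mid per row
im=c["image"].astype(int);b=((im[...,0]>1.5*im[...,2]+8)).astype(np.uint8);b[:,:300]=0;b[:,350:]=0;b[205:]=0
mid=[];
for r in range(10,198,8):
    q=np.flatnonzero(b[r]);mid.append((q.mean(),r));print(r,q.min(),q.max(),cast(c,W,(q.mean(),r),10)[0].round(1)[:2])
print("end row",np.argwhere(b)[:,0].max(),cast(c,W,(327,np.argwhere(b)[:,0].max()),8).round(1),line(cast(c,W,np.array(mid),10)))
E
```

```text
((200.07220458984375, 195.62689208984375), (63.847354888916016, 121.4873275756836), 10.954063415527344) [[157.1999969482422, 249.1999969482422], [180.3000030517578, 129.89999389648438], [243.0, 142.10000610351562], [219.89999389648438, 261.29998779296875]]
right 0 (array([417.72586, 299.70883], dtype=float32), array([0.21877903, 0.9757744 ], dtype=float32), np.float32(77.36266))
right 10 (array([419.20142, 302.67343], dtype=float32), array([0.21877857, 0.9757745 ], dtype=float32), np.float32(77.36269))
left 0 (array([357.94128, 306.07   ], dtype=float32), array([0.22734858, 0.9738134 ], dtype=float32), np.float32(76.85897))
left 10 (array([361.03885, 308.86203], dtype=float32), array([0.22734742, 0.9738137 ], dtype=float32), np.float32(76.85904))
top 0 (array([408.0907 , 369.36588], dtype=float32), array([ 0.9733626 , -0.22927108], dtype=float32), np.float32(166.74583))
top 10 (array([409.82764, 370.44064], dtype=float32), array([ 0.973364  , -0.22926518], dtype=float32), np.float32(166.74619))
bot 0 (array([376.4199 , 236.26143], dtype=float32), array([ 0.964181  , -0.26524517], dty
[... 337 characters left out ...]
2.6 471.1]
34 315 336 [513.3 464.5]
42 315 336 [513.5 457.8]
50 314 337 [513.8 451. ]
58 315 336 [514.1 444.2]
66 315 336 [514.3 437.2]
74 315 337 [515.1 430.2]
82 316 336 [515.4 423. ]
90 318 334 [515.6 415.8]
98 319 333 [515.9 408.5]
106 319 333 [516.2 401.1]
114 318 334 [516.5 393.6]
122 318 335 [517.3 385.9]
130 317 335 [517.1 378.2]
138 317 335 [517.4 370.4]
146 317 336 [518.2 362.4]
154 317 336 [518.5 354.4]
162 318 335 [518.9 346.2]
170 318 335 [519.2 337.9]
178 319 335 [520.  329.5]
186 320 334 [520.4 321. ]
194 322 331 [520.2 312.3]
end row 198 [[521.2 307.4   8. ]] (array([515.5355 , 416.45877], dtype=float32), array([ 0.04758618, -0.99886715], dtype=float32), np.float32(92.72752))
```

move_arm --rows '[{"travel": [0, 0.0215, -0.042], "turn": 0, "claw": 1}, {"travel": [0, 0.0215, -0.042], "turn": -2.7, "claw": 1}, {"travel": [0.06, 0, 0], "turn": 0, "claw": 1}, {"travel": [0.06, 0, 0], "turn": 0, "claw": 1}, {"travel": [0.05, 0, 0], "turn": 0, "claw": 1}, {"travel": [0.025, 0, 0], "turn": 0, "claw": 1}, {"travel": [0, 0, 0], "turn": 0, "claw": 1}, {"travel": [0, 0, 0], "turn": 0, "claw": 1}, {"travel": [0, 0, 0], "turn": 0, "claw": 1}, {"travel": [0, 0, 0], "turn": 0, "claw": 1}]' --newtons 30

```text
time_s: 22.65
tcp_pos: [513.2, 414.8, 32.1]
tcp_rot: [0.489, 0.511, -0.487, 0.512]
contact_force: [-0.4, 0.5, -0.1]
finger_gap: 1.0
```

```bash
python3 - <<'E'
from h import *
delta([513.4,413.5,4],2.7)
E
```

```text
at [513.2 414.8  32.1] jaw 2.7 delta [28.1  0.   1.3] turn 0.008127911132120857
```

move_arm --rows '[{"travel": [0.018, 0, 0], "turn": 0, "claw": 1}, {"travel": [0.0095, 0, 0], "turn": 0, "claw": 1}, {"travel": [0, 0, 0], "turn": 0, "claw": 0.5}, {"travel": [0, 0, 0], "turn": 0, "claw": 0}, {"travel": [0, 0, 0], "turn": 0, "claw": 0}, {"travel": [0, 0, 0], "turn": 0, "claw": 0}, {"travel": [0, 0, 0], "turn": 0, "claw": 0}, {"travel": [0, 0, 0], "turn": 0, "claw": 0}]' --newtons 30

```text
time_s: 23.65
tcp_pos: [512.8, 414.5, 3.8]
tcp_rot: [0.488, 0.512, -0.488, 0.512]
contact_force: [0.1, -0.3, 3.3]
finger_gap: 0.234
```

```bash
python3 - <<'E'
from h import *
delta([386.5,305,80],-12.9);print(sense()["finger_gap"],sense()["contact_force"])
E
```

```text
at [512.8 414.5   3.8] jaw 2.7 delta [ -76.4 -131.3  103.4] turn 15.61600302901411
0.2341159066082881 [ 0.11221171 -0.25273892  3.30579993]
```

move_arm --rows '[{"travel": [-0.03, 0, 0], "turn": 0, "claw": 0}, {"travel": [-0.04, 0, 0], "turn": 0, "claw": 0}, {"travel": [-0.04, 0, 0], "turn": 0, "claw": 0}, {"travel": [0, -0.033, 0.026], "turn": 0, "claw": 0}, {"travel": [0, -0.033, 0.026], "turn": 0, "claw": 0}, {"travel": [0, -0.033, 0.026], "turn": 0, "claw": 0}, {"travel": [0, -0.0325, 0.0255], "turn": 0, "claw": 0}, {"travel": [0, 0, 0], "turn": 7.8, "claw": 0}, {"travel": [0, 0, 0], "turn": 7.8, "claw": 0}, {"travel": [0, 0, 0], "turn": 0, "claw": 0}, {"travel": [0, 0, 0], "turn": 0, "claw": 0}, {"travel": [0, 0, 0], "turn": 0, "claw": 0}]' --newtons 30

```text
time_s: 25.15
tcp_pos: [386.0, 304.6, 113.1]
tcp_rot: [-0.553, -0.441, 0.553, -0.441]
contact_force: [-0.6, 0.9, -0.3]
finger_gap: 0.233
```

```bash
python3 - <<'E'
from h import *
c,W=wrist("w11");delta([386.5,305,60],-12.9);print(sense()["finger_gap"],sense()["contact_force"])
E
```

```text
at [386.1 304.7 113.1] jaw -12.8 delta [53.1  0.4 -0.4] turn 0.06653731731688595
0.23101576424276182 [-0.19769847  1.02560308 -0.41264981]
```

View pics/w11.png

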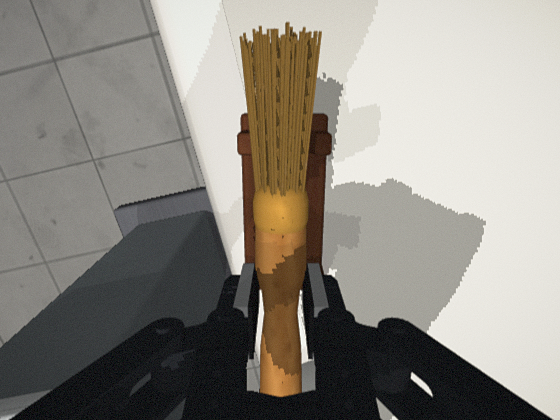

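```bash
python3 - <<'E'
from h import *
c,W=load("w11");T=tool();b=brown(c)
def tl(uv,z): return ((cast(c,W,uv,z)-T[:3,3])@T[:3,:3]).round(1)[0]
for r in (118,124,136,145,165,180,195):
    q=np.flatnonzero(b[r,225:345])+225;print(r,q.min(),q.max(),"foot z10 y,z:",tl((q.min()-.5,r),10)[1:],tl((q.max()+.5,r),10)[1:],"z32",tl((q.min()-.5,r),32)[1:],tl((q.max()+.5,r),32)[1:])
for r in (60,90,205,215,245): 
    q=np.flatnonzero(c["image"][r,235:330,2]<0.55*c["image"][r,235:330,0])+235;print("brush",r,q.min(),q.max(),tl((q.min(),r),T[2,3]+8)[1:],tl((q.max(),r),T[2,3]+8)[1:])
E
```

```text
118 241 326 foot z10 y,z: [-25.9 -66.5] [ 32.3 -66.5] z32 [-23.5 -67.6] [ 29.5 -67.7]
124 241 326 foot z10 y,z: [-26.  -62.5] [ 32.4 -62.6] z32 [-23.6 -64. ] [ 29.7 -64.1]
136 238 330 foot z10 y,z: [-28.4 -54.5] [ 35.5 -54.6] z32 [-25.7 -56.7] [ 32.5 -56.8]
145 238 330 foot z10 y,z: [-28.6 -48.4] [ 35.8 -48.4] z32 [-25.9 -51.2] [ 32.7 -51.2]
165 243 324 foot z10 y,z: [-25.6 -34.4] [ 32.2 -34.5] z32 [-23.2 -38.5] [ 29.4 -38.5]
180 243 324 foot z10 y,z: [-25.9 -23.6] [ 32.6 -23.7] z32 [-23.5 -28.6] [ 29.8 -28.7]
195 244 323 foot z10 y,z: [-25.6 -12.5] [ 32.3 -12.6] z32 [-23.2 -18.5] [ 29.6 -18.6]
brush 60 243 317 [-12.  -92.3] [ 14.1 -92.3]
brush 90 246 314 [-11.3 -82.2] [ 13.4 -82.3]
brush 205 244 323 [-13.3 -38.7] [ 18.3 -38.7]
brush 215 244 322 [-13.5 -34.5] [ 18.1 -34.5]
brush 245 245 321 [-13.5 -21.3] [ 18.1 -21.3]
```

move_arm --rows '[{"travel": [0.04, 0.0023, 0], "turn": 0, "claw": 0}, {"travel": [0.025, 0, 0], "turn": 0, "claw": 0}, {"travel": [0.01, 0, 0], "turn": 0, "claw": 0}, {"travel": [0.006, 0, 0], "turn": 0, "claw": 0}, {"travel": [0.004, 0, 0], "turn": 0, "claw": 0}, {"travel": [0.004, 0, 0], "turn": 0, "claw": 0}, {"travel": [0, 0, 0], "turn": 0, "claw": 0}, {"travel": [0, 0, 0], "turn": 0, "claw": 0}]' --newtons 30

```text
time_s: 26.2
tcp_pos: [388.6, 304.2, 24.5]
tcp_rot: [0.553, 0.441, -0.553, 0.441]
contact_force: [0.2, 0.3, 0.1]
finger_gap: 0.233
```

move_arm --rows '[{"travel": [0.0015, 0, 0], "turn": 0, "claw": 0}, {"travel": [0.001, 0, 0], "turn": 0, "claw": 0}, {"travel": [0, 0, 0], "turn": 0, "claw": 0}, {"travel": [0, 0, 0], "turn": 0, "claw": 0}]' --newtons 30

```text
time_s: 26.7
tcp_pos: [388.3, 304.1, 21.7]
tcp_rot: [-0.553, -0.441, 0.553, -0.441]
contact_force: [0.1, 0.5, 0.2]
finger_gap: 0.231
```

move_arm --rows '[{"travel": [0, 0, 0], "turn": 0, "claw": 0.5}, {"travel": [0, 0, 0], "turn": 0, "claw": 1}, {"travel": [0, 0, 0], "turn": 0, "claw": 1}, {"travel": [0, 0, 0], "turn": 0, "claw": 1}, {"travel": [-0.03, 0, 0], "turn": 0, "claw": 1}, {"travel": [-0.05, 0, 0], "turn": 0, "claw": 1}, {"travel": [-0.06, 0, 0], "turn": 0, "claw": 1}, {"travel": [-0.06, 0, 0], "turn": 0, "claw": 1}, {"travel": [0, 0.05, 0.05], "turn": 0, "claw": 1}, {"travel": [0, 0.05, 0.05], "turn": 0, "claw": 1}, {"travel": [0, 0, 0], "turn": 0, "claw": 1}, {"travel": [0, 0, 0], "turn": 0, "claw": 1}]' --newtons 30

```text
time_s: 28.2
tcp_pos: [454.3, 198.7, 221.6]
tcp_rot: [-0.553, -0.441, 0.553, -0.44]
contact_force: [0.7, 0.9, 0.6]
finger_gap: 0.997
```

move_arm --rows '[{"travel": [0, 0, 0], "turn": 0, "claw": 1}, {"travel": [0, 0, 0], "turn": 0, "claw": 1}]' --newtons 30

```text
time_s: 28.45
tcp_pos: [454.1, 199.6, 221.8]
tcp_rot: [0.552, 0.442, -0.552, 0.441]
contact_force: [-0.1, -0.3, 0.6]
finger_gap: 1.0
```

```bash
python3 - <<'E'
from h import *
c,W=wrist("w12");delta([500,220,220],0)
s=capture("scene")["image"]
np.save("s12.npy",s)
a=c["image"][:,:,::-1];b=cv2.resize(s[130:340,180:440,::-1],(560,452))
o=np.vstack([a,b]);o=cv2.resize(o,(378,588));
o=np.hstack([cv2.resize(a,(400,300)),cv2.resize(s[110:330,190:420,::-1],(400,382))[:300]])
o2=np.zeros((600,800,3),np.uint8);o2[:390,:520]=cv2.resize(a,(520,390));k=cv2.resize(s[130:340,180:440,::-1],(520,420),interpolation=cv2.INTER_CUBIC)
o2[390:600,:260]=s[130:340,180:440,::-1]
o2[180:600,280:800]=k
cv2.imwrite("pics/fin.png",o2)
E
```

```text
at [454.2 199.3 221.7] jaw -12.8 delta [  1.7  40.1 -30.3] turn -12.752518789289255
```

View pics/fin.png

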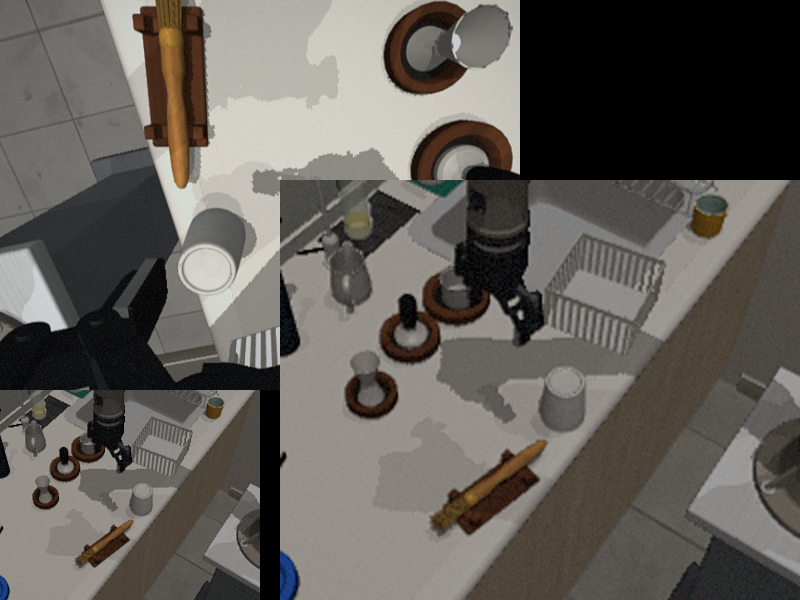

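```bash
python3 - <<'E'
from h import *
c,W=load("w12");im=c["image"].astype(int)
sat=lambda r:np.flatnonzero((im[r,150:235,0]>120)&(im[r,150:235,2]<0.6*im[r,150:235,0]))+150
P=[]
for r in range(8,200,8):
    q=sat(r)
    if len(q)>4: P.append((q.mean(),r));print(r,q.min(),q.max(),cast(c,W,P[-1],29)[0].round(1)[:2])
P=np.array(P);C=cast(c,W,P,29);v=cv2.fitLine(C[:,:2].astype(np.float32),cv2.DIST_HUBER,0,.01,.01).ravel();print("brush",v,np.degrees(np.arctan2(v[1],v[0]))%180)
b=brown(c);rows=range(40,125,6)
for n,z in(("min",10),("max",0)):
    p=np.array([(getattr(np.flatnonzero(b[r,130:240]),n)()+130,r) for r in rows]);L=cast(c,W,p,z)
    v=cv2.fitLine(L[:,:2].astype(np.float32),cv2.DIST_HUBER,0,.01,.01).ravel();print(n,v,np.degrees(np.arctan2(v[1],v[0]))%180)
y=np.flatnonzero(sat_end:=[len(sat(r))>2 for r in range(150,215)])[-1]+150;print("handle end",cast(c,W,(195,y),29).round(1))
print("small rest",rest(c,W,(405,1,515,105)))
E
```

```text
32 172 189 [400.6 348.2]
40 171 190 [398.7 342.2]
48 173 190 [397.6 336. ]
56 174 191 [396.5 329.7]
64 174 192 [395.  323.4]
72 175 192 [393.4 317. ]
80 176 191 [391.4 310.6]
88 179 191 [390.7 303.9]
96 180 192 [389.5 297.1]
104 181 193 [388.3 290.3]
112 181 193 [386.2 283.6]
120 180 194 [384.1 276.7]
128 180 196 [382.8 269.6]
136 181 195 [380.7 262.6]
144 181 196 [378.9 255.4]
152 182 196 [377.1 248.1]
160 182 199 [376.3 240.5]
168 183 200 [374.9 232.8]
176 185 200 [373.5 225.1]
184 186 198 [370.7 217.6]
192 187 199 [369.3 209.6]
brush [2.2074756e-01 9.7533095e-01 3.8570062e+02 2.8240402e+02] 77.247055
min [2.2537835e-01 9.7427130e-01 3.6317581e+02 3.1551682e+02] 76.97487
max [2.3081490e-01 9.7299767e-01 4.1897543e+02 3.0885992e+02] 76.654945
handle end [[368.2 199.4  29. ]]
small rest (array([642.1, 277.8,  40.4]), np.float64(1.74))
```

```bash
python3 - <<'E'
from h import *
c,W=load("w10");print("rim",cast(c,W,[(481.5,257.5)],95).round(1),"small",rest(c,W,(395,185,485,268)))
c,W=load("w12");print("rim",cast(c,W,[(518,40)],95).round(1))
c,W=load("w8");print("white then",cast(c,W,[(107,248)],86).round(1));
c,W=load("w12");print("white now",cast(c,W,[(224.5,290)],86).round(1));print(sense()["contact_force"].round(1))
E
```

```text
rim [[643.1 279.2  95. ]] small (array([644.4, 276.1,  41.8]), np.float64(1.17))
rim [[642.2 277.9  95. ]]
white then [[386.6 128.4  86. ]]
white now [[387.7 127.8  86. ]]
[-0.1 -0.1  0.6]
```

All within tolerance; handing in.

```bash
python3 -c "
from station import sign_off;print(sign_off())"
```

```text
the job is handed in; nothing more can be done
None
```

All four tools are in place and released, and I handed the job in at about 28.5 s of the 96 s allowed. The dosing cup is in the large rest, the tamper in the medium, the measure in the small, and the brush lies in both notches of the long rest.

| Item | Last check | Limit |
|---|---|---|
| Dosing cup | rim about 2–3 mm from the rest's centre | 8 mm |
| Measure | rim about 1–3 mm from the rest's centre | 8 mm |
| Tamper | base down in the well and upright in the pictures; centring judged by eye, and the well allows at most about 4.5 mm | 8 mm |
| Brush, across | about 1 mm | 10 mm |
| Brush, along | about 1 mm | 20 mm |
| Brush, angle to the rest | about 0.4° (0.007 rad) | 0.14 rad |
| White cup | moved about 1 mm, within measuring error | 30 mm |
| Yellow cup | still upright by its basket in the last view; never approached; not measured | 30 mm |

- **Seating height:** none of the heights was measured after release. At the end of each lowering, the tool's underside was within about 1 mm of the floor by the arm's reading. Only the dosing cup showed clear contact force (12 N); for the measure and the brush the wrist force stayed near zero.
- **Camera disagreement:** the wrist camera read about 2 mm to one side of where the fingers centred the tools. I compared tool and rest in the same view so the error cancelled.

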